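# Switch the precision saw off and hold its guard open at 45 degrees

## Task

A colleague wants to look at the specimen clamped in the bench saw. First turn the speed controller's knob anticlockwise to its end stop (off); only then lift the saw's clear hinged guard and hold it open at 45 degrees. The guard falls shut when let go, so finish while still holding it there with the gripper, steady; leave all the other things where they are.

Things in the scene. Friction and masses are not known exactly. Their poses are not given: they have to be found in the camera images.
- controller: Speed controller: white and blue box, 160 x 130 x 60 mm, fixed on the table to the right of the saw, its front towards the robot, any small yaw. Origin under its centre; x points away from its front. Its only knob is on the flat top.
- speed_knob_grip (a point): The black speed knob: a disc 44 mm across with an upright bar grip on it, 42 long, 14 wide, 32 mm high. This point is on the knob's vertical axis, 7 mm below the bar's top, 25 mm above its foot, 37 mm above the box top. x axis: along the bar, away from the end with the white line mark (turns with the knob); z up.
- speed_knob (a joint): Knob angle, rad. 0 = anticlockwise end stop (off: bar square to the box front, white mark towards the front); grows as it is turned clockwise seen from above, up to 4.5. Stays where it is left; light friction, 0.04 N m. Starts between 0.7 and 1.5.
- saw: Bench saw: white and blue tub 320 x 300 mm, fixed on the table, grey deck 100 mm high, a housing along its rear that carries the guard's hinge. Origin under its centre; x points from its front to its rear.
- guard_tab (a point): Centre of the grip tab: a black upright plate 45 long, 14 thick, 26 mm high that sticks out of the middle of the guard's front wall; this point is 25 mm in front of that wall. Shut: 150 mm above the table, 50 above the deck, 20 below the guard's top. Axes turn with the guard; shut: x from tab to hinge, y along the hinge (across the tab's thickness), z up.
- guard_hinge (a point): Middle of the guard's hinge axis, a level line along this point's y axis at the guard's rear top edge, 170 mm above the table. Shut, the tab centre lies 205 mm in front of it and 20 mm below it. x and z turn with the guard, as the tab's.
- guard (a joint): Opening angle of the guard, rad: 0 shut, 0.785 = 45 degrees; grows as the front edge rises; stops at 1.3. The guard is a clear plastic hood with aluminium edges, 180 deep, 240 wide, 68 mm high, 0.35 to 0.7 kg. Nothing holds it: it falls shut from any angle when let go.
- mount_a: Bystander: black specimen disc, 32 mm across, 20 mm high, on the table in front of the saw. Origin under its centre.
- mount_b: Bystander: a like specimen disc standing on the saw's deck in front of the guard, about 100 mm to the left of the tab. Origin under its centre.
- wrench: Bystander: wrench 180 mm long lying on the table in front of the saw. Origin under its middle.
- bottle: Bystander: plastic bottle, 64 mm across, 170 mm high, behind the controller. Origin under its centre.
- beaker: Bystander: glass beaker, 70 mm across, 90 mm high, behind the controller. Origin under its centre.
- blade_case: Bystander: flat grey case 110 x 110 x 14 mm on the table at the robot's right. Origin under its centre.
- jar: Bystander: amber jar, 60 mm across, 75 mm high, at the robot's left. Origin under its centre.

How it is judged:
By the outcome, as a careful person would: the job done as asked, in the order asked, and still so for the second after the job is handed in, while the arm keeps its last pose, push and grip.
It also fails if it takes over 58 s, if anything falls off the work surface, if the arm or the gripper's body presses on something with over 40 N, if the wrist force passes 120 N, or if a joint passes its speed limit or range.

## Robot

A 6-joint arm with a two-finger parallel gripper is mounted at the origin on the work surface. World frame = base frame: x ahead of the robot, y to its left, z up, the work surface at z = 0. Lengths are in m, angles in rad, forces in N, time in s.
With the tool pointing down it reaches from about 0.3 to 0.775 m from the base axis. Payload 14.6 kg.
Tool frame: the origin (TCP) lies at the very end of the fingers, on their centre line; the grasp point (between the pads) lies manip.grasp_offset behind it (manip.grasp_offset is the distance from the TCP to the grasp point, in m); z points along the fingers, x is the direction in which the jaws open and shut, and the axes are right-handed (so a half turn about z gives the same grasp; the last joint's range is limited). The gripper opens to 85 mm and grips with 20 to 120 N. Pads are 22 mm wide; open, the fingers measure 114 mm over their backs; the gripper's body (76 mm by 85 mm) begins 54 mm behind the grasp point. The pads swing forward as they close: fully open they stand 13 mm farther back than shut.
Start: joints at [-1.358, 0.3, 1.521, -0, 1.321, -0.067], TCP at [0.152, -0.529, 0.231] pointing down, gripper open.
Joint ranges: [-3.03, 3.03], [-0.79, 2.21], [0.23, 2.52], [-1.04, 4.18], [0, 3.07], [-2.55, 2.55]. Speed limits (rad/s): [2.22, 2.22, 2.57, 3.14, 3.14, 3.14].

## Interface

Orientations are given as a unit quaternion [w, x, y, z].
In Python, from plant import manip gives the robot as it stands.
- The arm moves only by the tool play_rows, never from a script. Its arguments are lists of equal length, an entry for each row: "offset": the shift along the tool's x, y, z in cm, a list of three; "delta_rot": the turn, a rotation vector about the tool's x, y, z in rad, a list of three. A call has exactly 5 rows; each row is the pose to reach, as a shift and turn from the pose commanded when the call began, along the tool's axes at that moment; what a row does not reach only later rows make up. A row lasts 1/12 s, in which the tool goes at most 41.7 mm and 7.16 degrees, less where a joint would pass 70% of its speed; a pose out of reach is approached as far as the arm can. A call with a gripper value outside its range is refused whole. "jaw" is the closure, from 0 (fully open) to 1 (shut), set as the call begins (left out, the last holds). The fingers move at their own pace and stop on an object; the grip force is fixed at half the most. Time passes only in rows, so rows that repeat a pose let the fingers close, or fill a call up. It gives the time, the measured TCP pose, the force and the opening at its end, in the units of the state.
- manip.state(): the state, without advancing time (a new reading comes with each control period).
- manip.read_camera(name): name is "scene" or "top" or "wrist"; returns a dict with "color" (480x640x3 uint8, red, green, blue), "fx", "fy", "cx", "cy" (pixels), "distortion" ([k1, k2, p1, p2, k3] as OpenCV has them; the pictures are not rectified), "world_from_camera" (4x4, takes a point from camera to world coordinates); the wrist camera has in their place "T_tool_cam" (4x4, takes a point from camera to tool coordinates, whose origin is the TCP and whose axes are the tool frame's). Camera axes: x right, y down, z forward; pixel columns grow to the right and rows downward; lengths in m; the calibration is good to about 2 mm. A picture is of the moment at which its call begins: read the wrist's pose just before it. There is no depth.
- manip.close_job(): hands the job in, once; it reports no verdict.
The state is a dict: "time": time; "q": joint angles; "qvel": joint speeds; "tau": joint torques, N m; "eef_pos": TCP position; "orientation": TCP orientation; "wrist_force": force on the tool from outside, world axes, zero at the start; "wrist_torque": the same for the moment, N m; "width": finger opening in m.
Only numpy, scipy, OpenCV 4.12 (cv2) and the standard library are available. Lean on these libraries where they do the work, as an engineer would, in place of code of your own. Each camera call takes 0.05 s, during which the arm holds its last target.

## Working session

There is one attempt and no reset: what is moved stays moved. The work goes in short steps, Python scripts to look and compute and a tool call to move; the robot and the scene stay as the last step left them, time stands still between calls to the robot, and variables do not carry over. Pictures are saved under pics/ and viewed, and the job is handed in when it is done.

Besides the shell and the picture viewer there is one more tool, called as name(argument=value, ...) on one line, values as JSON. play_rows: Moves the arm, as the interface text tells. Its arguments: {"type":"object","properties":{"offset":{"type":"array"},"delta_rot":{"type":"array"},"jaw":{"type":"number"}},"required":["offset","delta_rot"]}

```bash
ls; mkdir -p pics
python3 - <<'E'
from plant import manip
import cv2
print(manip.state()); print(manip.grasp_offset)
for n in ["scene","top"]:
    c=manip.read_camera(n); cv2.imwrite(f"pics/{n}0.png",c["color"][:,:,::-1])
    print(n,c["fx"],c["fy"],c["cx"],c["cy"],c["distortion"],c["world_from_camera"])
E
```

```text
pics
{'time': 0.0, 'q': array([-1.35758770e+00,  3.00463763e-01,  1.52161269e+00,  3.94533921e-07,
        1.32069535e+00, -6.65996346e-02]), 'qvel': array([-6.40972632e-04,  1.10219584e-03,  2.26512279e-04, -3.46451515e-05,
        5.33873289e-04, -1.38178651e-03]), 'tau': array([-1.93648397e-03, -5.43503988e+01, -3.61798990e+01, -2.12964283e-04,
        3.97609459e-03, -7.15073057e-06]), 'eef_pos': array([ 0.15183983, -0.52837067,  0.23071197]), 'orientation': array([-3.85385083e-04,  7.98802488e-01, -6.01593083e-01, -4.46181055e-04]), 'wrist_force': array([-0.60627747,  1.00794384, -0.72578131]), 'wrist_torque': array([-0.04463428, -0.00407141, -0.03224567]), 'width': 0.08526649377222358}
0.0187
scene 599.1536717818785 599.1536717818785 318.62439686967554 244.06138086873764 [-0.01058591  0.          0.          0.          0.        ] [[-0.85994836  0.28277517 -0.42488471  1.14010469]
 [ 0.50992691  0.51113915 -0.69188967  1.00133669]
 [ 0.02152599 -0.81164954 -0.58374794  0.95796395]
 [ 0.          0.          0.          1.        ]]
top 529.7170279980612 529.7170279980612 310.9121353330194 239.496127296506 [-0.10373508  0.          0.          0.          0.        ] [[-0.02547404 -0.98590228  0.16537159  0.32816462]
 [-0.99967193  0.02556424 -0.00158332  0.01155508]
 [-0.0026666  -0.16535767 -0.98623006  1.41654475]
 [ 0.          0.          0.          1.        ]]
```

View pics/scene0.png

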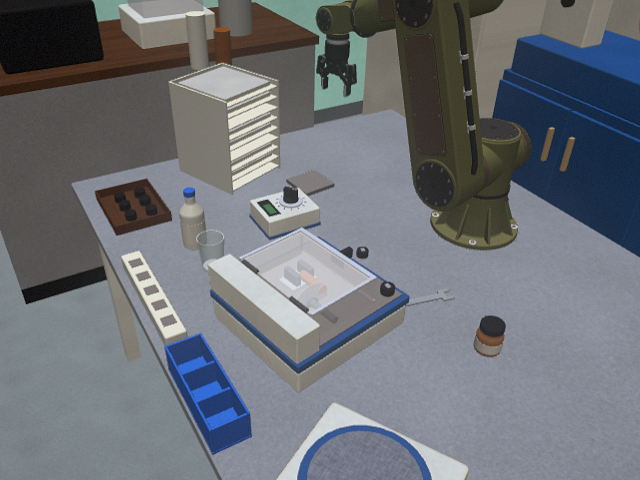

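View pics/top0.png

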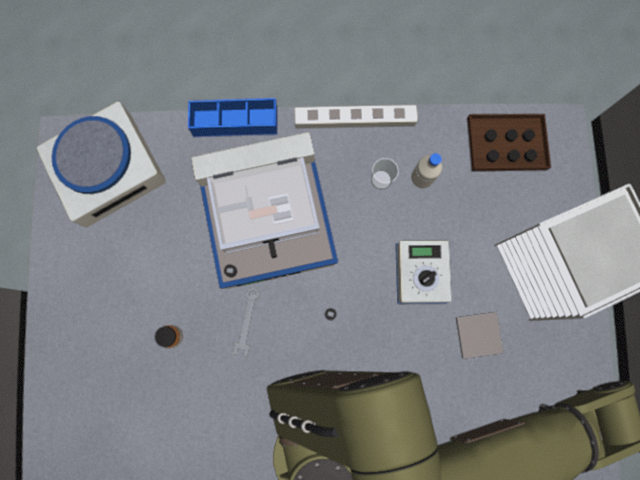

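The top view shows the knob near (427,278), the guard tab near (272,248), mount_b at (230,270), the wrench at (246,322), mount_a at (330,314) and the bottle at (428,170). I'll zoom in on the knob and the saw.

```bash
cat > h.py <<'E'
import numpy as np, cv2
from plant import manip
from scipy.spatial.transform import Rotation as R
def cam(n):
    s=manip.state(); c=manip.read_camera(n)
    if n=="wrist":
        T=np.eye(4);T[:3,3]=s["eef_pos"];q=s["orientation"];T[:3,:3]=R.from_quat([q[1],q[2],q[3],q[0]]).as_matrix()
        c["W"]=T@c["T_tool_cam"]
    else: c["W"]=np.array(c["world_from_camera"])
    c["K"]=np.array([[c["fx"],0,c["cx"]],[0,c["fy"],c["cy"]],[0,0,1]]); c["D"]=np.array(c["distortion"],float)
    return c
def ray(c,uv):
    p=cv2.undistortPoints(np.array([[uv]],float),c["K"],c["D"])[0,0]
    return c["W"][:3,3],c["W"][:3,:3]@np.array([p[0],p[1],1.])
def onz(c,uv,z):
    o,d=ray(c,uv); return o+d*(z-o[2])/d[2]
def proj(c,P):
    M=np.linalg.inv(c["W"]); r,_=cv2.Rodrigues(M[:3,:3])
    return cv2.projectPoints(np.array(P,float).reshape(-1,1,3),r,M[:3,3],c["K"],c["D"])[0][:,0]
def tri(c1,a,c2,b):
    A=[];B=[]
    o1,d1=ray(c1,a);o2,d2=ray(c2,b)
    t=np.linalg.lstsq(np.stack([d1,-d2],1),o2-o1,rcond=None)[0]
    p,q=o1+d1*t[0],o2+d2*t[1]; return (p+q)/2,np.linalg.norm(p-q)
def crop(c,x0,y0,x1,y1,k,f):
    im=c["color"][y0:y1,x0:x1,::-1]; cv2.imwrite(f,cv2.resize(im,None,fx=k,fy=k,interpolation=cv2.INTER_CUBIC))
E
python3 - <<'E'
from h import *
c=cam("top"); s=cam("scene")
crop(c,190,130,350,290,5,"pics/t1.png") if 0 else crop(c,190,170,350,290,5,"pics/t1.png")
crop(c,385,230,465,310,7,"pics/t2.png")
crop(s,240,170,340,245,8,"pics/s2.png")
crop(s,330,230,420,310,7,"pics/s1.png")
for uv in [(427,278),(272,255)]: print(onz(c,uv,.1))
E
```

```text
[ 0.44374113 -0.27843605  0.1       ]
[0.51201182 0.10807917 0.1       ]
```

View pics/t1.png

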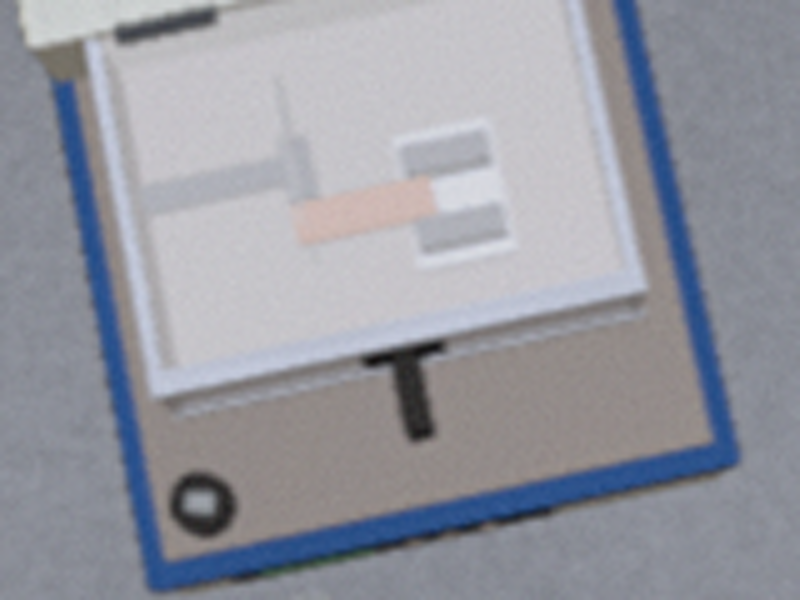

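View pics/t2.png

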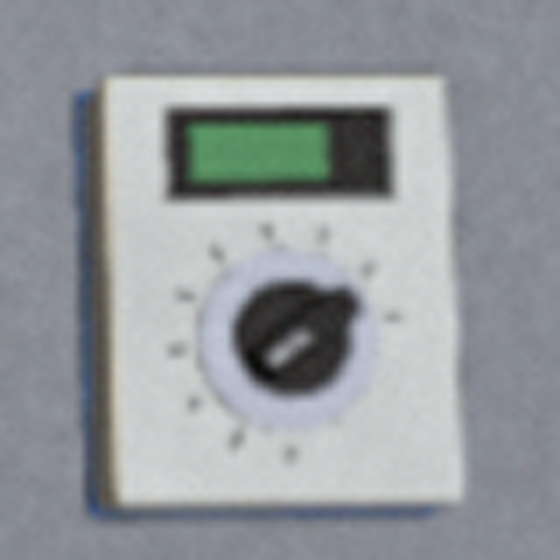

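View pics/s2.png

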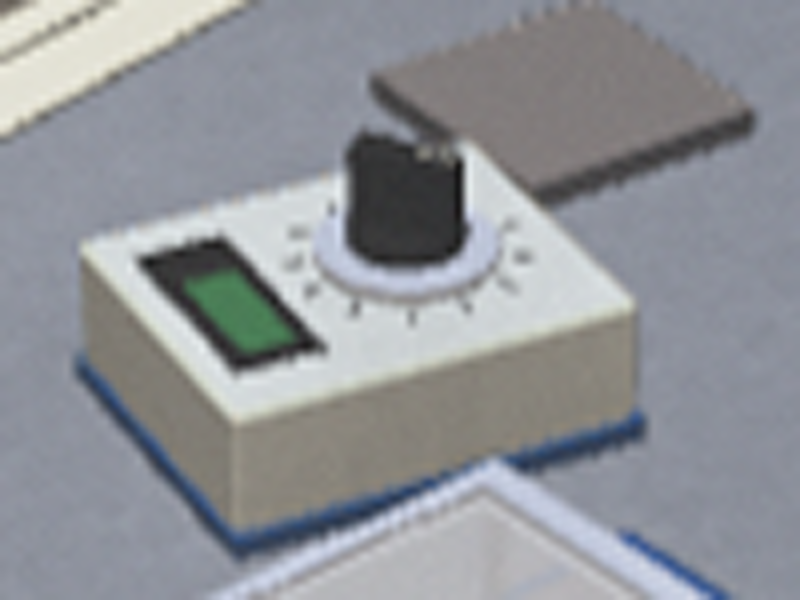

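View pics/s1.png

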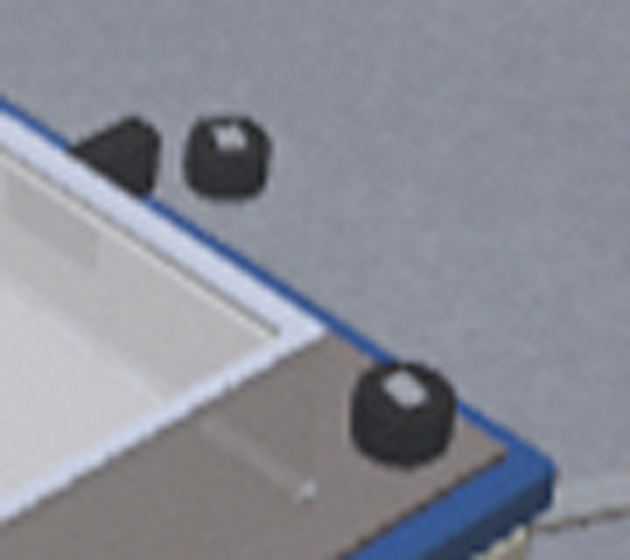

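Run:
```python
from h import *
c=cam("top")
f=lambda p,z:onz(c,(p[0]/7+385-.43,p[1]/7+230-.43),z)
g=lambda p,z:onz(c,(p[0]/5+190-.4,p[1]/5+170-.4),z)
B=[f(p,.06) for p in [(105,75),(445,75),(463,500),(117,503)]]
for b in B: print(b)
ctr=sum(B)/4
ang=lambda a,b:np.degrees(np.arctan2(*(b-a)[[1,0]]))
print("box ctr",ctr,"yaw",ang(B[3],B[0]),ang(B[2],B[1]),ang(B[1],B[0])-90,ang(B[2],B[3])-90)
print("dial",f((289,340),.061),"disc",f((291,338),.07))
a,b=f((265,362),.104),f((312,335),.104);e=f((345,303),.104)
print("mark",a,b,ang(a,b),"far end",e,ang(a,e))
Fl,Fr=g((155,397),.17),g((645,290),.17)
print("front",Fl,Fr,np.linalg.norm(Fl-Fr),"yaw",ang(Fr,Fl)-90)
d0,d1=g((162,590),.1),g((738,463),.1); print("deck",d0,d1,ang(d1,d0)-90, np.linalg.norm(d0-d1))
t0=g((421,437),.163);t1=g((408,364),.163);print("tab",t0,t1,ang(t0,t1),np.linalg.norm(t0-t1))
for n,p in [("mb",(202,503))]: print(n,g(p,.12))
print("wrench",[onz(c,p,.005) for p in [(253,295),(240,350)]],"ma",onz(c,(330,314),.02))
```

```text
[ 0.54757103 -0.22121823  0.06      ]
[ 0.54425014 -0.34897684  0.06      ]
[ 0.38627585 -0.34534443  0.06      ]
[ 0.3891386  -0.21751856  0.06      ]
box ctr [ 0.46680891 -0.28326452  0.06      ] yaw -1.337712686078966 -1.317208232698052 -1.4889847656953634 -1.2829645909446867
dial [ 0.44688648 -0.28403085  0.061     ] disc [ 0.4468091  -0.28284866  0.07      ]
mark [ 0.43552798 -0.26558253  0.104     ] [ 0.44466464 -0.28303167  0.104     ] -62.36271190574958 far end [ 0.45576354 -0.29561031  0.104     ] -56.02418504574592
front [0.51977656 0.22567274 0.17      ] [ 0.5655904  -0.00958988  0.17      ] 0.23968189100425036 yaw 11.019575581410592
deck [0.43312374 0.23410005 0.1       ] [ 0.48961872 -0.05486401  0.1       ] 11.062284713254826 0.29443490399066513
tab [0.49828473 0.09922382 0.163     ] [0.53376751 0.10496714 0.163     ] 9.194281165440398 0.03594458281320071
mb [0.4740026  0.21086882 0.12      ]
wrench [array([0.41906782, 0.16723391, 0.005     ]), array([0.27533015, 0.2030794 , 0.005     ])] ma [ 0.36341009 -0.03558689  0.02      ]
```

```bash
cat >> h.py <<'E'
def down(yaw):  # tool x at yaw deg, z down
    a=np.radians(yaw);x=np.array([np.cos(a),np.sin(a),0]);z=np.array([0,0,-1.]);return np.stack([x,np.cross(z,x),z],1)
def pose():
    s=manip.state();q=s["orientation"];return np.array(s["eef_pos"]),R.from_quat([q[1],q[2],q[3],q[0]]).as_matrix(),s
def go(P,M,p=None,m=None):
    if p is None: p,m,_=pose()
    print("offset cm",np.round(m.T@(np.array(P)-p)*100,2),"rot",np.round(R.from_matrix(m.T@M).as_rotvec(),4))
E
python3 - <<'E'
from h import *
go([.447,-.283,.20],down(-149))
E
```

```text
offset cm [-15.44 -35.15   3.11] rot [3.0000e-04 5.0000e-04 1.3096e+00]
```

play_rows(offset=[[-15.4,-35.1,0],[-15.4,-35.1,0],[-15.4,-35.1,0],[-15.4,-35.1,0],[-15.4,-35.1,0]], delta_rot=[[0,0,1.31],[0,0,1.31],[0,0,1.31],[0,0,1.31],[0,0,1.31]], jaw=0)

```text
time: 0.67
eef_pos: [0.2995, -0.4061, 0.2313]
orientation: [0.0, -0.595, 0.804, -0.0]
wrist_force: [0.4, -1.2, 0.2]
width: 0.0852
```

Run:
```python
from h import *
go([.447,-.283,.20],down(-149)); print(pose()[0])
```

```text
offset cm [-16.08 -10.52   3.13] rot [-1.000e-04 -0.000e+00  7.338e-01]
[ 0.29951381 -0.40614503  0.23134203]
```

play_rows(offset=[[-16.1,-10.5,3.1],[-16.1,-10.5,3.1],[-16.1,-10.5,3.1],[-16.1,-10.5,3.1],[-16.1,-10.5,3.1]], delta_rot=[[0,0,0.73],[0,0,0.73],[0,0,0.73],[0,0,0.73],[0,0,0.73]])

```text
time: 1.08
eef_pos: [0.4397, -0.2877, 0.2015]
orientation: [0.0, -0.351, 0.936, -0.0]
wrist_force: [-0.1, -0.8, -0.2]
width: 0.0857
```

Run:
```python
from h import *
go([.447,-.283,.20],down(-149)); print(pose()[0])
```

```text
offset cm [-0.86 -0.12  0.15] rot [-2.000e-04  1.000e-04  1.764e-01]
[ 0.43971825 -0.28769518  0.20152118]
```

play_rows(offset=[[0,0,0],[0,0,0],[0,0,0],[0,0,0],[0,0,0]], delta_rot=[[0,0,0.11],[0,0,0.11],[0,0,0.11],[0,0,0.11],[0,0,0.11]])

```text
time: 1.5
eef_pos: [0.438, -0.2899, 0.202]
orientation: [0.0, -0.302, 0.953, -0.0]
wrist_force: [0.7, 0.0, 0.2]
width: 0.0853
```

Run:
```python
from h import *
go([.447,-.283,.20],down(-149)); print(pose()[0])
c=cam("wrist"); cv2.imwrite("pics/w1.png",c["color"][:,:,::-1])
print(proj(c,[[.447,-.283,.104],[.447,-.283,.061]]))
```

```text
offset cm [-1.13  0.05  0.2 ] rot [-0.0004  0.0001  0.0731]
[ 0.43800916 -0.28989941  0.20197943]
[[311.82508962 248.57821199]
 [314.04803393 233.319817  ]]
```

View pics/w1.png

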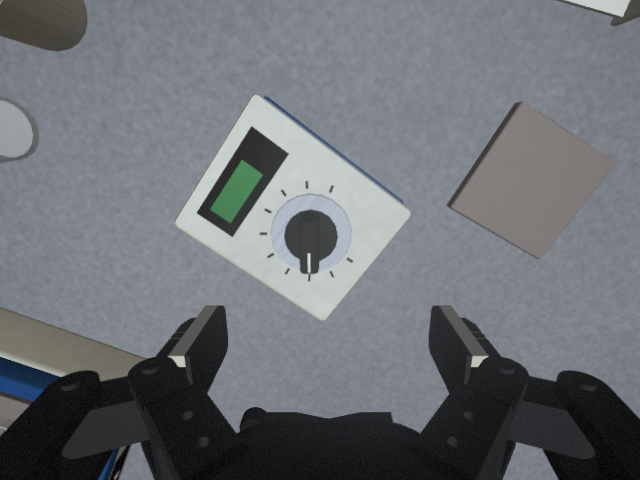

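Run:
```python
from h import *
c=cam("wrist"); crop(c,260,180,360,280,6,"pics/w1c.png")
print(onz(c,(311.5,233),.061),onz(c,(311,236),.072))
print(onz(c,(309,271),.104),onz(c,(309,254),.104))
```

```text
[ 0.44897037 -0.28197051  0.061     ] [ 0.44912785 -0.28234943  0.072     ]
[ 0.43884372 -0.26727926  0.104     ] [ 0.44637427 -0.27833844  0.104     ]
```

View pics/w1c.png

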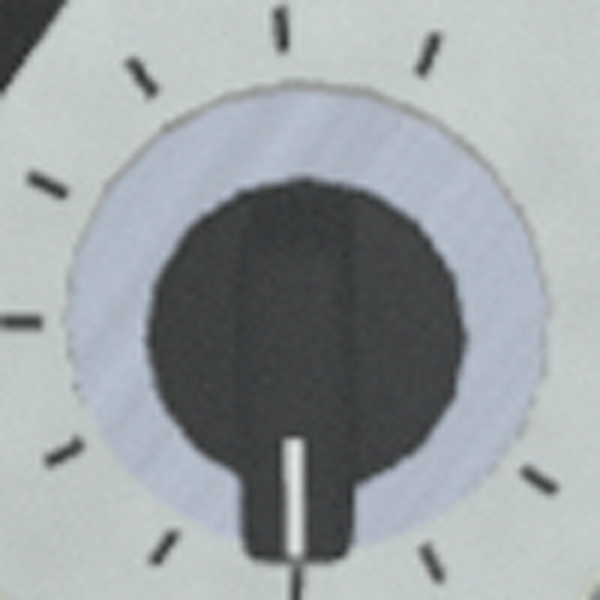

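Run:
```python
from h import *
go([.449,-.283,.08],down(-146)); print(pose()[2]["qvel"])
```

```text
offset cm [-1.28 -0.07 12.19] rot [-0.0003  0.0001  0.0198]
[ 0.00372768  0.00168666  0.00054603  0.00073788 -0.00121272  0.01107416]
```

play_rows(offset=[[-1.3,-0.1,3.0],[-1.3,-0.1,6.0],[-1.3,-0.1,9.0],[-1.3,-0.1,11.5],[-1.3,-0.1,12.2]], delta_rot=[[0,0,0.02],[0,0,0.02],[0,0,0.02],[0,0,0.02],[0,0,0.02]])

```text
time: 2.02
eef_pos: [0.4481, -0.2818, 0.0762]
orientation: [-0.002, -0.292, 0.956, 0.002]
wrist_force: [-0.2, 0.6, 0.1]
width: 0.0854
```

Run:
```python
from h import *
go([.449,-.283,.08],down(-146)); print(pose()[2]["wrist_force"])
c=cam("wrist"); cv2.imwrite("pics/w2.png",c["color"][:,:,::-1])
```

```text
offset cm [-0.01 -0.15 -0.38] rot [ 0.0049 -0.0018 -0.0001]
[-0.23596083  0.57328686  0.10480133]
```

View pics/w2.png

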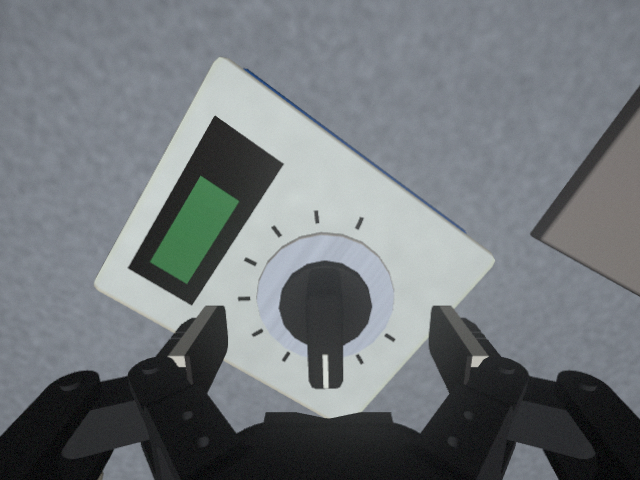

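The bar sits between the open jaws, running vertically at x≈325, so I'll close on it.

play_rows(offset=[[0,-0.1,-0.3],[0,-0.1,-0.3],[0,-0.1,-0.3],[0,-0.1,-0.3],[0,-0.1,-0.3]], delta_rot=[[0,0,0],[0,0,0],[0,0,0],[0,0,0],[0,0,0]], jaw=1)

```text
time: 2.48
eef_pos: [0.4506, -0.2835, 0.0837]
orientation: [0.0, -0.292, 0.956, -0.001]
wrist_force: [0.5, 0.9, -0.9]
width: 0.0253
```

play_rows(offset=[[0,0,0],[0,0,0],[0,0,0],[0,0,0],[0,0,0]], delta_rot=[[0,0,0],[0,0,0],[0,0,0],[0,0,0],[0,0,0]])

```text
time: 2.9
eef_pos: [0.4507, -0.2833, 0.0835]
orientation: [0.0, -0.292, 0.956, -0.0]
wrist_force: [-0.2, 2.2, 6.3]
width: 0.0127
```

Run:
```python
from h import *
p,m,s=pose(); print(p,np.degrees(np.arctan2(m[1,0],m[0,0])),s["wrist_force"],s["wrist_torque"],s["q"])
```

```text
[ 0.45072871 -0.28332797  0.08351011] -146.02176223583058 [-0.17870588  2.15815184  6.34412119] [ 0.35281466  0.11077883 -0.05811173] [-6.30119535e-01  4.32528628e-01  1.71421884e+00  3.46814932e-04
  9.93719603e-01  1.91825226e+00]
```

play_rows(offset=[[0,0,0],[0,0,0],[0,0,0],[0,0,0],[0,0,0]], delta_rot=[[0,0,-0.07],[0,0,-0.14],[0,0,-0.21],[0,0,-0.28],[0,0,-0.35]])

```text
time: 3.32
eef_pos: [0.4515, -0.2826, 0.0835]
orientation: [0.001, -0.456, 0.89, -0.0]
wrist_force: [8.2, 8.9, 4.6]
width: 0.0127
```

play_rows(offset=[[0,0,0],[0,0,0],[0,0,0],[0,0,0],[0,0,0]], delta_rot=[[0,0,-0.07],[0,0,-0.14],[0,0,-0.21],[0,0,-0.28],[0,0,-0.35]])

```text
time: 3.73
eef_pos: [0.4519, -0.2817, 0.0835]
orientation: [0.002, -0.604, 0.797, -0.0]
wrist_force: [11.4, 17.9, 6.6]
width: 0.0129
```

Run:
```python
from h import *
p,m,s=pose(); print(p,np.degrees(np.arctan2(m[1,0],m[0,0])),s["wrist_force"],s["wrist_torque"],s["width"])
c=cam("wrist"); cv2.imwrite("pics/w3.png",c["color"][:,:,::-1])
```

```text
[ 0.45191371 -0.28170707  0.08351123] -105.706131538613 [11.40530664 17.85810783  6.62592812] [ 3.01770512 -1.87848162 -0.10455806] 0.01285157923061436
```

View pics/w3.png

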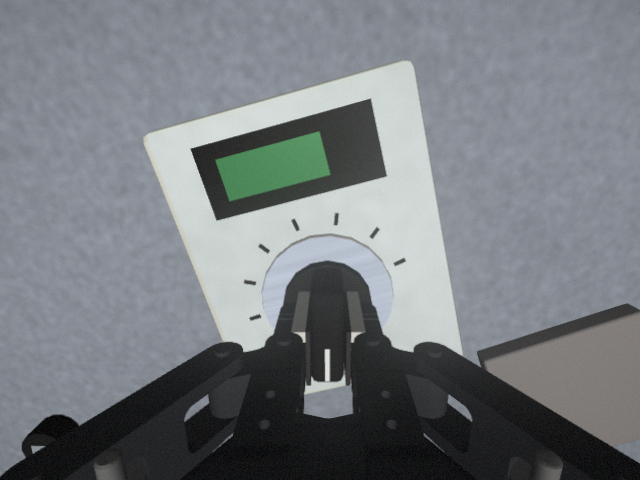

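The gripper and bar turn together. I'll ease the side force and go on towards the stop.

play_rows(offset=[[-0.1,0,0],[-0.15,0,0],[-0.15,0,0],[-0.15,0,0],[-0.15,0,0]], delta_rot=[[0,0,-0.05],[0,0,-0.1],[0,0,-0.15],[0,0,-0.2],[0,0,-0.2]])

```text
time: 4.2
eef_pos: [0.4521, -0.2809, 0.0835]
orientation: [0.001, -0.68, 0.733, -0.001]
wrist_force: [8.7, 10.0, 4.8]
width: 0.0127
```

Run:
```python
from h import *
p,m,s=pose(); print(p,np.degrees(np.arctan2(m[1,0],m[0,0])),s["wrist_force"],s["wrist_torque"],s["width"],s["tau"])
```

```text
[ 0.45209979 -0.28087742  0.08354965] -94.2521688495114 [8.71116904 9.9777059  4.80970922] [ 1.84633409e+00 -1.40396252e+00  1.20891245e-03] 0.012720588150828136 [ -7.01790065 -53.33506107 -28.23961079  -2.69034773   0.12202361
  -1.10062737]
```

play_rows(offset=[[0,0,0],[0,0,0],[0,0,0],[0,0,0],[0,0,0]], delta_rot=[[0,0,-0.02],[0,0,-0.04],[0,0,-0.06],[0,0,-0.08],[0,0,-0.08]])

```text
time: 4.62
eef_pos: [0.4521, -0.2807, 0.0835]
orientation: [-0.002, 0.708, -0.706, 0.0]
wrist_force: [8.7, 12.1, 4.3]
width: 0.013
```

Run:
```python
from h import *
p,m,s=pose(); print(p,np.degrees(np.arctan2(m[1,0],m[0,0])),s["wrist_force"],s["wrist_torque"],s["width"],s["tau"])
```

```text
[ 0.45207925 -0.28072573  0.08354674] -89.87752468336718 [ 8.74888826 12.09880611  4.28758542] [ 2.03512717 -1.41287346 -1.20057706] 0.013004686022579894 [ -6.47867024 -53.09688807 -28.44487846  -3.5834004   -0.09112637
  -1.64284218]
```

A wrist torque of -1.2 N m means the knob is hard against its stop. I'll release and lift straight up.

play_rows(offset=[[0,0,0],[0,0,0],[0,0,0],[0,0,0],[0,0,0]], delta_rot=[[0,0,0],[0,0,0],[0,0,0],[0,0,0],[0,0,0]], jaw=0)

```text
time: 5.03
eef_pos: [0.4507, -0.282, 0.0827]
orientation: [0.0, 0.708, -0.706, -0.0]
wrist_force: [-0.6, -0.0, 0.6]
width: 0.0723
```

play_rows(offset=[[0,0,0],[0,0,-3],[0,0,-7],[0,0,-11],[0,0,-12]], delta_rot=[[0,0,0],[0,0,0],[0,0,0],[0,0,0],[0,0,0]])

```text
time: 5.45
eef_pos: [0.4521, -0.2829, 0.2089]
orientation: [-0.001, 0.708, -0.706, 0.004]
wrist_force: [-0.0, 0.5, 0.3]
width: 0.0856
```

Run:
```python
from h import *
p,m,s=pose(); print(p,np.degrees(np.arctan2(m[1,0],m[0,0])),s["wrist_force"],s["wrist_torque"],s["width"])
c=cam("wrist"); cv2.imwrite("pics/w4.png",c["color"][:,:,::-1])
```

```text
[ 0.45207468 -0.28289134  0.20891302] -89.87732989384364 [-0.0487276   0.46044168  0.32431218] [-0.00088463 -0.02540562 -0.02406111] 0.08564312007175832
```

View pics/w4.png

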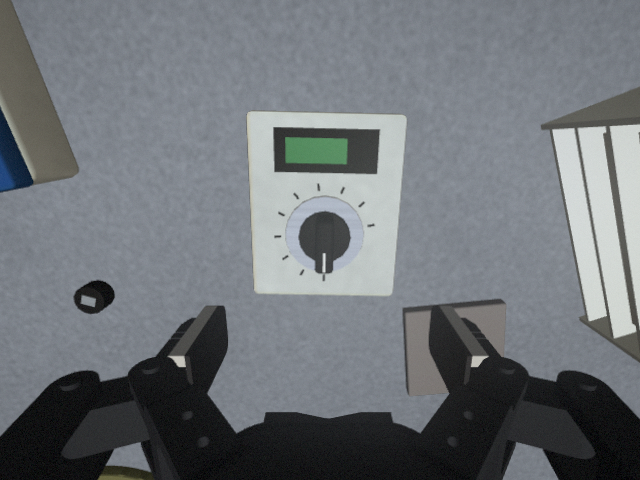

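The wrist view shows the bar square to the box and the white mark at (323,265) pointing at the front tick, so the knob is off. Next is the guard.

```bash
cat >> h.py <<'E'
YAW=np.radians(11.0)
F=np.array([np.cos(YAW),np.sin(YAW),0]);UP=np.array([0,0,1.])
X=np.array([np.sin(YAW),-np.cos(YAW),0])
def tilt(deg):
    a=np.radians(deg); z=np.sin(a)*F-np.cos(a)*UP; return np.stack([X,np.cross(z,X),z],1)
E
python3 - <<'E'
from h import *
G=np.array([.518,.1033,.15])-.008*F; M=tilt(30)
go(G+.0187*M[:,2]-.13*M[:,2],M); print(G+.0187*M[:,2]-.13*M[:,2])
E
```

```text
offset cm [-37.38  -0.45  -3.99] rot [ 0.516  -0.0549 -0.184 ]
[0.45551943 0.09115501 0.24638863]
```

play_rows(offset=[[-4,0,-4],[-8,-0.5,-6],[-12,-0.5,-6],[-16,-0.5,-5],[-20,-0.5,-4]], delta_rot=[[0.05,0,0],[0.1,0,-0.05],[0.15,0,-0.1],[0.2,0,-0.15],[0.28,0,-0.18]])

```text
time: 5.92
eef_pos: [0.4556, -0.0924, 0.2459]
orientation: [-0.1, 0.762, -0.632, 0.1]
wrist_force: [1.7, 0.5, 0.9]
width: 0.0853
```

Run:
```python
from h import *
G=np.array([.518,.1033,.15])-.008*F; M=tilt(30)
go(G+.0187*M[:,2]-.13*M[:,2],M); print(pose()[0])
```

```text
offset cm [-18.04  -3.33   0.42] rot [ 0.2413 -0.0282  0.0009]
[ 0.45555812 -0.09235994  0.24589179]
```

play_rows(offset=[[-4,-0.7,0],[-8,-1.4,0],[-12,-2,0],[-15,-2.7,0.2],[-18,-3.3,0.4]], delta_rot=[[0.05,0,0],[0.1,0,0],[0.15,0,0],[0.2,-0.01,0],[0.24,-0.03,0]])

```text
time: 6.33
eef_pos: [0.4547, 0.0912, 0.2458]
orientation: [-0.2, 0.746, -0.615, 0.162]
wrist_force: [1.1, 0.5, -0.8]
width: 0.0852
```

play_rows(offset=[[0,0,0],[0,0,0],[0,0,0],[0,0,0],[0,0,0]], delta_rot=[[0,0,0],[0,0,0],[0,0,0],[0,0,0],[0,0,0]])

```text
time: 6.75
eef_pos: [0.4556, 0.0882, 0.2461]
orientation: [-0.198, 0.745, -0.616, 0.162]
wrist_force: [0.6, 0.2, -0.5]
width: 0.0855
```

Run:
```python
from h import *
G=np.array([.518,.1033,.15])-.008*F; M=tilt(30)
go(G+.0187*M[:,2]-.13*M[:,2],M); p,m,s=pose();print(p,s["q"])
c=cam("wrist"); cv2.imwrite("pics/w5.png",c["color"][:,:,::-1])
T=np.array([.518,.1033,.15])
print(proj(c,[T+.013*UP-.0225*F, T+.013*UP+.0225*F, T+.02*UP+.025*F]))
```

```text
offset cm [-0.29 -0.05 -0.  ] rot [ 0.0056  0.001  -0.003 ]
[0.45564634 0.08821834 0.24608762] [ 0.08331282 -0.16693675  2.06050778  0.08175301  0.73428951  1.4185333 ]
[[321.96183902 255.39695198]
 [322.0636027  196.34204252]
 [321.89799641 189.69010439]]
```

View pics/w5.png

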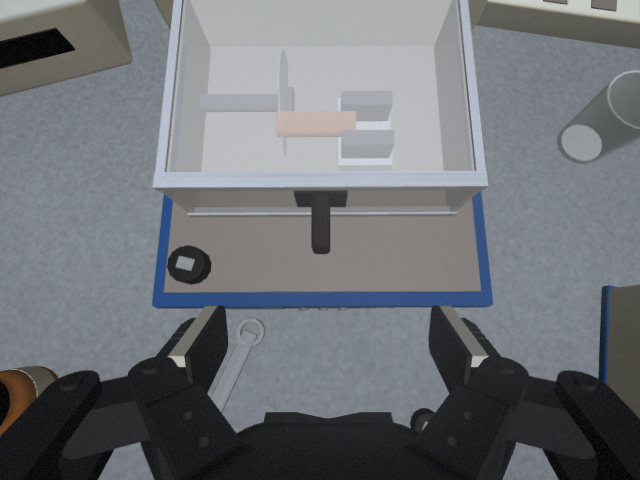

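The tab is at (320,195–253), mount_b at (189,264) is clear of the fingers, and the guard's front edge is level in view at row 187. I'll go in along the tool axis.

Run:
```python
from h import *
G=np.array([.518,.1033,.15])-.005*F; M=tilt(30)
go(G+.0187*M[:,2],M)
```

```text
offset cm [-0.27 -0.38 13.15] rot [ 0.0055  0.0011 -0.003 ]
```

play_rows(offset=[[-0.3,-0.2,3],[-0.3,-0.4,6],[-0.3,-0.4,9],[-0.3,-0.4,11],[-0.3,-0.4,12]], delta_rot=[[0,0,0],[0,0,0],[0,0,0],[0,0,0],[0,0,0]])

```text
time: 7.22
eef_pos: [0.5168, 0.1037, 0.1411]
orientation: [-0.197, 0.745, -0.616, 0.161]
wrist_force: [-0.8, -1.3, 0.0]
width: 0.0857
```

Run:
```python
from h import *
G=np.array([.518,.1033,.15])-.005*F; M=tilt(30)
go(G+.0187*M[:,2],M); p,m,s=pose();print(p,s["wrist_force"])
c=cam("wrist"); cv2.imwrite("pics/w6.png",c["color"][:,:,::-1])
```

```text
offset cm [ 0.06 -0.12  0.91] rot [ 0.0086  0.0015 -0.0028]
[0.51675675 0.1036879  0.14111638] [-0.75826857 -1.28455923  0.04454691]
```

View pics/w6.png

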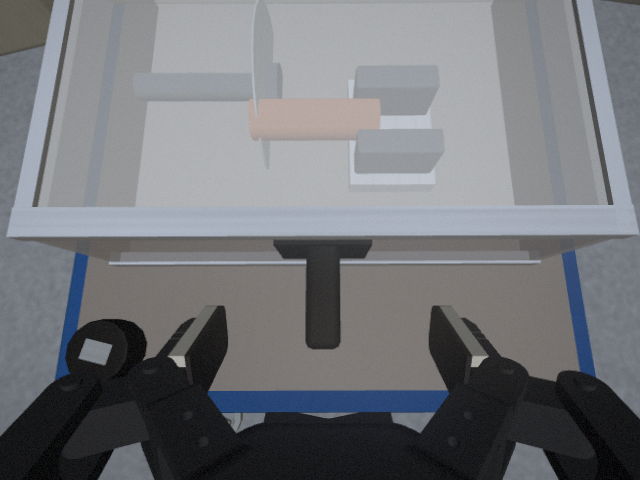

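The tab (323,245–348) is centred between the pads, so I'll advance the last bit and close.

play_rows(offset=[[0,0,0.4],[0,0,0.8],[0,0,0.8],[0,0,0.8],[0,0,0.8]], delta_rot=[[0,0,0],[0,0,0],[0,0,0],[0,0,0],[0,0,0]])

```text
time: 7.68
eef_pos: [0.5205, 0.1051, 0.1377]
orientation: [-0.199, 0.745, -0.615, 0.162]
wrist_force: [0.2, -0.0, -0.2]
width: 0.0854
```

play_rows(offset=[[0,0,0],[0,0,0],[0,0,0],[0,0,0],[0,0,0]], delta_rot=[[0,0,0],[0,0,0],[0,0,0],[0,0,0],[0,0,0]], jaw=1)

```text
time: 8.1
eef_pos: [0.5204, 0.1052, 0.137]
orientation: [-0.199, 0.745, -0.615, 0.162]
wrist_force: [0.2, -0.0, 0.1]
width: 0.0257
```

play_rows(offset=[[0,0,0],[0,0,0],[0,0,0],[0,0,0],[0,0,0]], delta_rot=[[0,0,0],[0,0,0],[0,0,0],[0,0,0],[0,0,0]])

```text
time: 8.52
eef_pos: [0.5201, 0.1064, 0.1372]
orientation: [-0.199, 0.746, -0.615, 0.162]
wrist_force: [-7.5, 14.7, 4.9]
width: 0.0129
```

Run:
```python
from h import *
G=np.array([.518,.1033,.15])-.005*F; M=tilt(30)
go(G+.0187*M[:,2],M); p,m,s=pose();print(p,s["wrist_force"],s["wrist_torque"],s["width"])
c=cam("wrist"); cv2.imwrite("pics/w7.png",c["color"][:,:,::-1])
```

```text
offset cm [0.26 0.02 0.38] rot [ 0.0053  0.0037 -0.001 ]
[0.52007417 0.10637142 0.13719329] [-7.48181938 14.66570721  4.86152154] [1.7112254  0.75374492 1.01870852] 0.012895313727203003
```

View pics/w7.png

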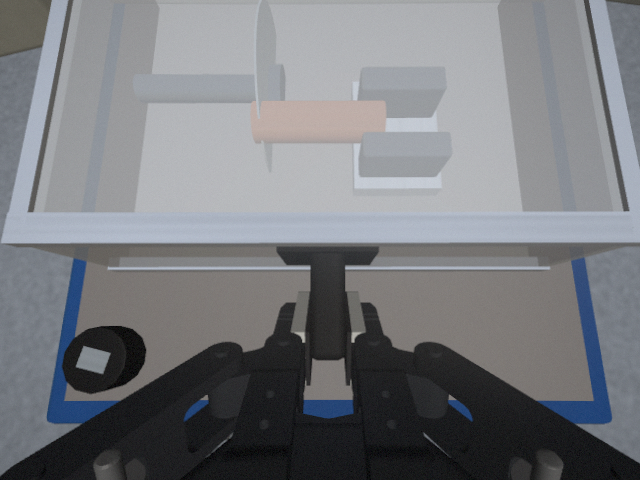

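It's a firm grasp. Next are the arc rows about the hinge, which stay constant in tool axes.

Run:
```python
from h import *
p,m,s=pose()
d=.735-p@F
h=m.T@(d*F+(.17-p[2])*UP); ax=m.T@(-X); print(h,ax)
for k in [1,2,3,4,5]:
    th=np.radians(3*k); Q=R.from_rotvec(ax*th); print(np.round((h-Q.apply(h))*100,2),np.round(ax*th,3))
```

```text
[ 6.71659510e-05 -1.93631126e-01  7.26446512e-02] [-0.99999256  0.00104634  0.00371355]
[-0.   -0.41 -1.  ] [-0.052  0.     0.   ]
[-0.01 -0.87 -1.98] [-0.105  0.     0.   ]
[-0.01 -1.37 -2.94] [-0.157  0.     0.001]
[-0.02 -1.93 -3.87] [-0.209  0.     0.001]
[-0.02 -2.54 -4.76] [-0.262  0.     0.001]
```

play_rows(offset=[[-0.1,-0.4,-1.0],[-0.1,-0.9,-2.0],[-0.1,-1.4,-2.9],[-0.1,-1.9,-3.9],[-0.1,-2.5,-4.8]], delta_rot=[[-0.052,0,0],[-0.105,0,0],[-0.157,0,0],[-0.209,0,0],[-0.262,0,0]])

```text
time: 8.98
eef_pos: [0.5186, 0.1061, 0.1919]
orientation: [-0.099, 0.765, -0.631, 0.08]
wrist_force: [13.7, 9.2, -7.2]
width: 0.013
```

```bash
cat > chk.py <<'E'
from h import *
p,m,s=pose(); z=m[:,2]
print(p,"tilt",np.degrees(np.arctan2(z@F,-z[2])),"F",s["wrist_force"],"T",s["wrist_torque"],"w",s["width"],"q",np.round(s["q"],2))
v=np.array([p@F-.735,p[2]-.17]); print("radius",np.linalg.norm(v),"ang",np.degrees(np.arctan2(v[1],-v[0])))
E
python3 chk.py
```

```text
[0.518589   0.10614998 0.19190865] tilt 14.656402660036523 F [13.68074631  9.24496643 -7.16681525] T [ 0.98762683 -1.66598354  0.20478773] w 0.01302334701985048 q [0.12 0.16 1.8  0.03 0.92 1.49]
radius 0.2068480905243799 ang 6.079980272090453
```

play_rows(offset=[[0,-0.5,-1.0],[0,-1.0,-2.0],[0,-1.5,-2.9],[0,-2.0,-3.9],[0,-2.6,-4.8]], delta_rot=[[-0.052,0,0],[-0.105,0,0],[-0.157,0,0],[-0.209,0,0],[-0.262,0,0]])

```text
time: 9.4
eef_pos: [0.5309, 0.1086, 0.2444]
orientation: [0.002, 0.772, -0.636, -0.004]
wrist_force: [6.7, 6.9, -8.3]
width: 0.0129
```

```bash
python3 chk.py
python3 - <<'E'
from h import *
c=cam("wrist"); cv2.imwrite("pics/w8.png",c["color"][:,:,::-1])
E
```

```text
[0.53094871 0.10859461 0.2443695 ] tilt -0.45878018721802544 F [ 6.7113354   6.92520589 -8.30023994] T [ 0.75546212 -1.14144204  0.00934349] w 0.012893645318729623 q [0.13 0.28 1.52 0.   1.35 1.51]
radius 0.2069126017362805 ang 21.064868428461114
```

View pics/w8.png

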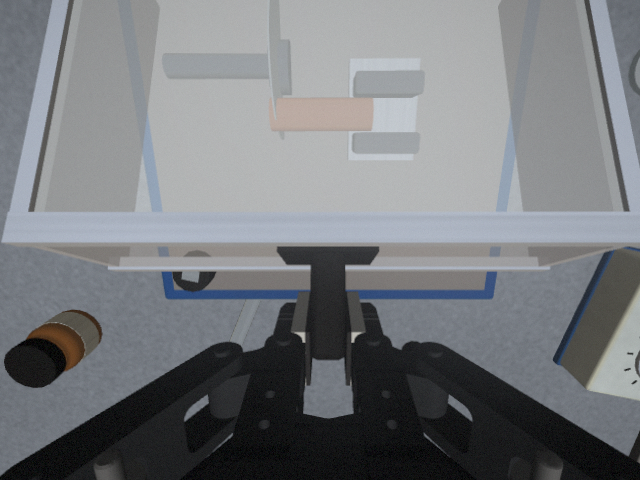

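The guard moves rigidly with the gripper and is at about 30°. One last 15°.

play_rows(offset=[[0,-0.4,-1.0],[0,-0.9,-2.0],[0,-1.4,-2.9],[0,-1.9,-3.8],[0,-2.5,-4.7]], delta_rot=[[-0.052,0,0],[-0.105,0,0],[-0.157,0,0],[-0.209,0,0],[-0.26,0,0]])

```text
time: 9.87
eef_pos: [0.5558, 0.1134, 0.2912]
orientation: [0.102, 0.765, -0.63, -0.087]
wrist_force: [1.5, 7.1, -4.3]
width: 0.013
```

play_rows(offset=[[0,0,0],[0,0,0],[0,0,0],[0,0,0],[0,0,0]], delta_rot=[[0,0,0],[0,0,0],[0,0,0],[0,0,0],[0,0,0]])

```text
time: 10.28
eef_pos: [0.5555, 0.1134, 0.2908]
orientation: [0.101, 0.765, -0.63, -0.086]
wrist_force: [-3.8, 5.3, 1.4]
width: 0.0134
```

```bash
python3 chk.py
python3 - <<'E'
from h import *
c=cam("wrist"); cv2.imwrite("pics/w9.png",c["color"][:,:,::-1])
c=cam("top"); cv2.imwrite("pics/t9.png",c["color"][:,:,::-1])
c=cam("scene"); crop(c,150,130,470,370,2.5,"pics/s9.png")
E
```

```text
[0.55548879 0.11341113 0.29081451] tilt -15.263948307885487 F [-3.83798208  5.28031854  1.38936007] T [ 0.53525955  0.20344117 -0.24293826] w 0.013353702847800766 q [ 0.14  0.46  1.19 -0.01  1.76  1.52]
radius 0.20699300658622105 ang 35.70871322198412
```

View pics/t9.png

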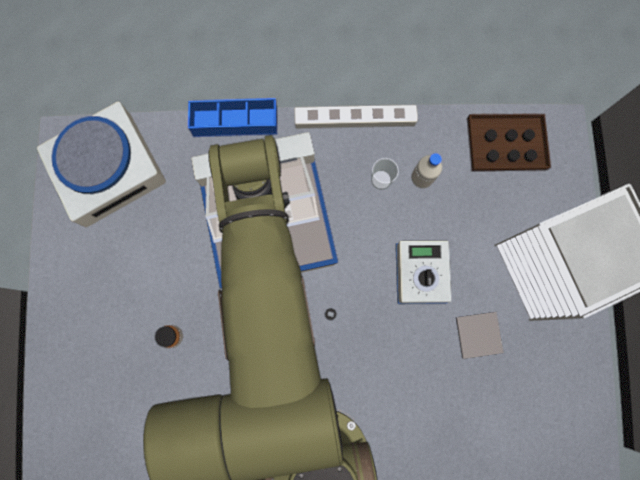

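View pics/s9.png

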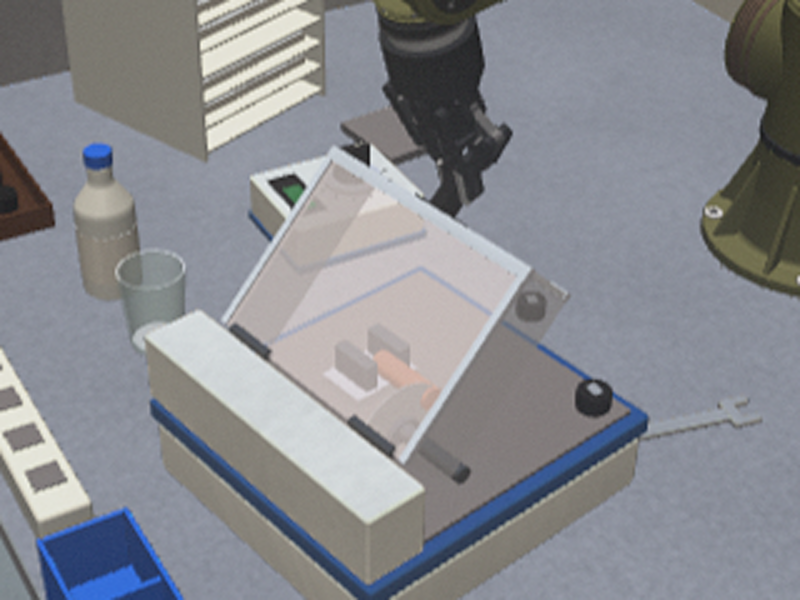

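View pics/w9.png

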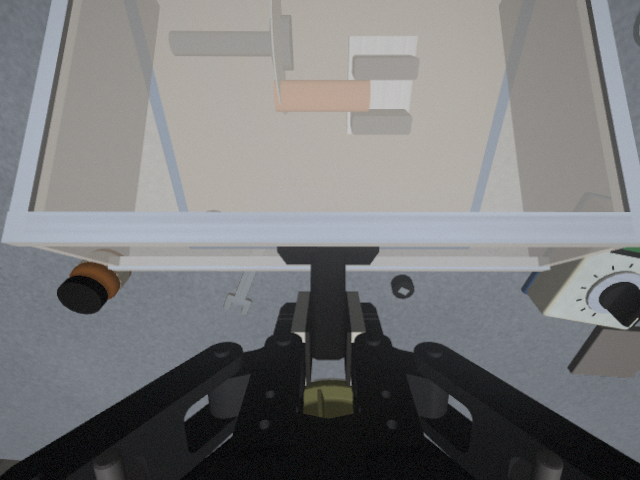

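Independent angle check from the scene view, using the guard's front-top corners at crop (333,150) and (530,268).

```bash
python3 - <<'E'
from h import *
c=cam("scene")
for uv,S in [((333,150),(.5656,-.0096,.17)),((530,268),(.5198,.2257,.17))]:
    S=np.array(S); u=(uv[0]/2.5+150-.3,uv[1]/2.5+130-.3)
    o,d=ray(c,u); t=(S@X-o@X)/(d@X); P=o+t*d
    v=np.array([P@F-.735,P[2]-.17]); print(P,np.linalg.norm(v),np.degrees(np.arctan2(v[1],-v[0])))
E
python3 chk.py
```

```text
[0.62055778 0.00108271 0.2925225 ] 0.1754891055995164 44.28094793242628
[0.57296593 0.23603441 0.29546563] 0.17889631028935776 44.53393583841657
[0.55547392 0.11338942 0.29077856] tilt -15.268251060123832 F [-4.10046616  5.92721126  0.23264814] T [ 0.51243668  0.25604587 -0.2111761 ] w 0.012811553460141569 q [ 0.14  0.46  1.19 -0.01  1.76  1.52]
radius 0.20698723630726604 ang 35.69760460353103
```

Arc, tool tilt and scene camera all put the guard at 44–45°, and the arm is steady. Handing in.

Run:
```python
from plant import manip
print(manip.close_job())
```

```text
the job is handed in; nothing more can be done
None
```

I turned the speed knob anticlockwise to its end stop. Then I gripped the guard's tab, lifted the guard to about 45° and handed the job in at about 10.5 s, still holding it.

- **Knob:** It turned with the gripper until the wrist torque reached about 1.2 N m, far above its 0.04 N m friction. After release, the wrist picture showed the bar square to the box and the white mark at the front tick. The last top view showed it still there.
- **Guard angle:** The gripper's arc gave 44.8° and the tool tilt about 45.0°. The scene camera gave 44.3° and 44.5° at the two front corners, so the checks agree to within 0.7°.
- **Hold:** The jaws read 13 mm on the tab, which is nominally 14 mm thick. The last readings of the pose were steady, with under 10 N at the wrist.
- **Other things:** In the last pictures, the discs, wrench, bottle, beaker, blade case and jar looked to be where they started. I judged that by eye and did not measure it. The highest wrist force I read was about 22 N, while turning the knob.

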